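Put the locked-out waste changeover valve over to its right-hand outlet

TASK

Put the waste changeover valve over to its right-hand outlet. Its lever swings freely only as far as upright, where the gate blocks it: raise the spring-loaded lockout collar by its wings and keep it raised while you push the lever through to its right-hand stop, then let the collar drop fully home behind the gate's tooth so that the lever is locked there. Leave the things standing round the valve where they are.

Things in the scene. Friction and masses are not known exactly. Their poses are not given: they have to be found in the camera images.
- valve: three-way changeover valve on a dark steel foot, 124 mm deep, 190 mm wide, fixed to the worktop, with a hose barb on either side. x points from the lever into the valve (away from whoever faces it), y to the valve's left, z up. Origin: on the worktop straight below the lever's pivot, 64 mm under it; the foot reaches 30 mm before and 94 mm behind it. Before the lever (-x) only things under 20 mm high lie about
- gate_tooth (a point): middle of the top of the gate's tooth. The gate is the curved upper edge of an upright steel plate 8 mm thick, 11 to 19 mm behind the lever's plane. The edge lies 83 mm from the pivot; the tooth rises to 94 mm from it, from 0.06 to 0.27 rad right of upright; horns of 94 mm end the gate beyond 0.44 rad either side. Axes as the valve's
- lever (a joint): the lever's swing in rad about the pivot (along the valve's x): 0 upright, negative leaning to the valve's left (+y), positive to its right (-y); stops at -0.36 and 0.36. It moves stiffly (about 0.35 N m) and stays where it is left. With the collar down it goes only up to 0.0, where the collar's nose meets the tooth; the nose clears the tooth's far side from about 0.33 on
- collar (a joint): lift of the lockout collar along the lever in m: 0 down, 0.012 against its upper stop. A spring pushes it down; raising it takes about 5 N at the bottom and 7 N at the top. It must rise 8 mm for its nose to pass over the tooth; it drops by itself when let go past the tooth
- collar_wings (a point): middle of the collar's two finger wings, on the lever's axis, 148 mm from the pivot with the collar down. x as the valve's, z up along the stem, y along the wings: round bars 13 mm thick, 76 mm from end to end. Below them the collar is a 24 mm round sleeve (29 mm at its foot), 86 mm from the pivot at its lower end; it ends 6 mm above this point. 47 mm of free height between wings and tooth
- lever_knob (a point): middle of the lever's black knob, 24 mm in diameter and 22 mm high, 179 mm from the pivot along the stem, 31 mm above the wings while the collar is down; the stem is a 13 mm rod. Axes as the wings'
- timer_mid (a point): centre of a white bench timer 60x70x16 mm lying near the valve; to be left alone
- petri_mid (a point): centre of a flat round dish, 62 mm across and 13 mm high; to be left alone
- dropper_mid (a point): centre of an upright dropper bottle, 30 mm across and 78 mm high; to be left alone
- kit_box_mid (a point): centre of a reagent kit carton 60x110x60 mm standing near the valve; to be left alone
- marker_mid (a point): centre of a marker pen 135 mm long, 17 mm thick, lying before the valve; to be left alone
There are look-alikes about, which are no part of the job. Of the things shaped like the valve, the steel one is meant.

How it is judged:
On the way, in this order (a step that is already met when the one before it is completed fails the run):
1. the lockout collar is raised at least 7 mm while the lever is still on the near (left) side of the gate (value of joint collar above 0.007 m and value of joint lever below 0.06 rad), for 0.1 s.
2. the lever passes the gate with the collar's nose raised over the tooth (value of joint lever between 0.12 and 0.3 rad and value of joint collar above 0.006 m), for 0.02 s.
At the end, for the whole second after the job is handed in: the lever is at its right-hand stop (beyond 0.315 rad of 0.36), at rest, with the collar dropped home behind the gate's tooth (within 2 mm of fully down), and nothing holds it (value of joint lever above 0.315 rad and value of joint collar below 0.002 m and velocity of joint lever between -0.05 and 0.05 rad/s); the robot touches nothing.
It fails at once if a thing near the valve (timer, dish, dropper bottle, kit carton or marker pen) is pushed more than 25 mm from its place (distance of any of timer_mid, petri_mid, dropper_mid, kit_box_mid, marker_mid from where it was at the start of the episode above 0.025 m).
It fails at once if the dropper bottle is tipped over (angle between dropper_mid's own z axis and vertical above 0.35 rad).
It also fails if it takes over 42 s, if anything falls off the work surface, if the arm or the gripper's body presses on something with over 40 N, if the wrist force passes 120 N, or if a joint passes its speed limit or range.

ROBOT

A 7-joint arm with a two-finger parallel gripper is mounted at the origin on a cart in front of the work surface, level with it; the furniture and walls round the work are solid. World frame = base frame: x ahead of the robot, y to its left, z up, the work surface at z = 0. Lengths are in m, angles in rad, forces in N, time in s.
With the tool pointing down it reaches from about 0.425 to 0.875 m from the base axis. Payload 9.9 kg.
Tool frame: the origin (TCP) lies midway between the tips of the shut fingers; the grasp point (between the pads) lies 19 mm behind it (env.tcp_to_grasp is the distance from the TCP to the grasp point, in m); z points along the fingers, y is the direction in which the jaws open and shut (so a half turn about z gives the same grasp; the last joint's range is limited). The gripper opens to 85 mm and grips with 20 to 120 N. Pads are 22 mm wide; open, the fingers measure 114 mm over their backs; the gripper's body (76 mm by 85 mm) begins 54 mm behind the grasp point. The pads swing forward as they close: fully open they stand 13 mm farther back than shut.
Start: joints at [1.143, 0.576, 0.025, 1.437, -0.015, 1.129, -0.057], TCP at [0.228, -0.636, 0.231] pointing down, gripper open.
Joint ranges: [-2.76, 2.76], [-0.34, 2.15], [-1.52, 1.57], [0.19, 2.46], [-1.09, 4.23], [0.17, 1.99], [-2.82, 2.82]. Speed limits (rad/s): [2.22, 2.22, 3.01, 3.01, 3.14, 3.14, 3.14].

INTERFACE

Orientations are given as a 3x3 rotation matrix whose columns are the frame's x, y, z axes.
In Python, from station import sensors, viewer, job, env gives the robot as it stands.
- The arm moves only by the tool send_rows, never from a script. Its argument "deltas" is text: rows parted by semicolons, each of 5 numbers parted by spaces: the shift along the tool's x, y, z in mm, then the turn about the tool's z in degrees, then the closure, from -1 (fully open) to 1 (shut). A call has 1 to 20 rows; each row is the pose to reach, as a shift and turn from the pose commanded when the call began, along the tool's axes at that moment; what a row does not reach only later rows make up. A row lasts 1/12 s, in which the tool goes at most 41.7 mm and 7.16 degrees, less where a joint would pass 70% of its speed; a pose out of reach is approached as far as the arm can. A call with a gripper value outside its range is refused whole. The fingers move at their own pace and stop on an object; the grip force is fixed at half the most. Time passes only in rows, so rows that repeat a pose let the fingers close. It gives the time, the measured TCP pose, the force and the opening at its end, in the units of the state.
- sensors.state(): the state, without advancing time (a new reading comes with each control period).
- viewer.grab_frame(name): name is "scene" or "side" or "wrist"; returns the picture (384x512x3 uint8, red, green, blue); there is no depth.
- viewer.calibration(name): a dict with "fovy" (degrees; the focal length in pixels is half the picture's height over the tangent of half this angle, whatever the lens; pixels are square), "cx", "cy" (the principal point, pixels), "view" (4x4, takes a point from world to camera coordinates). Camera axes: x right, y up, looking along -z (the intrinsics and any distortion apply to the point x, -y, -z); pixel columns grow to the right and rows downward; lengths in m; the calibration is good to about 2 mm. A picture is of the moment at which its call begins: read the wrist's pose just before it. calibration takes no time and is no camera call; for the wrist camera it gives the pose at the moment of the call.
- job.finish_job(): hands the job in, once; it reports no verdict.
The state is a dict: "time": time; "q": joint angles; "joint_velocities": joint speeds; "tau": joint torques, N m; "tool_pos": TCP position; "tool_rot": TCP orientation; "contact_force": force on the tool from outside, world axes, zero at the start; "moment": the same for the moment, N m; "grip_width": opening from 0.0 (shut) to 1.0 (fully open).
Only numpy, scipy, OpenCV 4.12 (cv2) and the standard library are available. Lean on these libraries where they do the work, as an engineer would, in place of code of your own. Each camera call takes 0.05 s, during which the arm holds its last target.

## Working session

There is one attempt and no reset: what is moved stays moved. The work goes in short steps, Python scripts to look and compute and a tool call to move; the robot and the scene stay as the last step left them, time stands still between calls to the robot, and variables do not carry over. Pictures are saved under pics/ and viewed, and the job is handed in when it is done.

Besides the shell and the picture viewer there is one more tool, called after "Request:" in YAML: its name, and indented under it one key for each argument. send_rows: Moves the arm, as the interface text tells. Its arguments: {"type":"object","properties":{"deltas":{"type":"string"}},"required":["deltas"]}

```bash
ls; mkdir -p pics; python3 - <<'E'
from station import sensors, viewer, job, env
import cv2, numpy as np
print(sensors.state()); print(env.tcp_to_grasp)
for n in ("scene","side","wrist"):
    im=viewer.grab_frame(n); cv2.imwrite(f"pics/{n}0.png",im[...,::-1]); c=viewer.calibration(n); print(n,c)
E
```

```text
pics
{'time': 0.0, 'q': array([ 1.1432018 ,  0.57651888,  0.0248237 ,  1.43793151, -0.01500735,
        1.12901041, -0.05648491]), 'joint_velocities': array([-3.30134512e-04,  6.30610847e-04, -9.88394133e-04,  5.86818664e-04,
        1.79448962e-03,  3.49136722e-04,  6.00388822e-05]), 'tau': array([ 5.34330393e-04, -7.65754938e+01,  2.25036375e+00, -2.85970885e+01,
        1.52622600e-02,  1.26580289e-02, -3.25818689e-05]), 'tool_pos': array([ 0.22737625, -0.63505199,  0.23044281]), 'tool_rot': array([[ 9.41461256e-01,  3.37120604e-01, -6.33285622e-04],
       [ 3.37121191e-01, -9.41459966e-01,  1.56041403e-03],
       [-7.01653406e-05, -1.68256336e-03, -9.99998582e-01]]), 'contact_force': array([-0.27504645, -0.15596321,  0.37710912]), 'moment': array([-0.01014564,  0.00177254, -0.05981019]), 'grip_width': 0.9992507015806277}
0.0187
scene {'fovy': 51.07556309584947, 'cx': 258.41009510754606, 'cy': 185.45244895170646, 'view': array([[-0.52337996, -0.85209564,  0.00253745,  0.30689744],
       [ 0.3410298 , -0.20673879,  0.91703748, -0.33592754],
       [-0.78087905,  0.48082439,  0.3
[... 157 characters left out ...]
4004292083, 'view': array([[-0.89238745, -0.45121624, -0.00696737,  0.52425172],
       [ 0.21828046, -0.44511175,  0.86846368, -0.27235168],
       [-0.39496618,  0.77348525,  0.49570383, -0.9591408 ],
       [ 0.        ,  0.        ,  0.        ,  1.        ]])}
wrist {'fovy': 62.73993372479456, 'cx': 257.1113758917501, 'cy': 185.85653228839095, 'view': array([[ 3.36921212e-01, -9.41532541e-01, -7.56246459e-04,
        -6.74615763e-01],
       [ 9.00992281e-01,  3.22647094e-01, -2.90020278e-01,
         3.73823259e-02],
       [ 2.73307530e-01,  9.70326113e-02,  9.57020202e-01,
        -3.78681045e-01],
       [ 0.00000000e+00,  0.00000000e+00,  0.00000000e+00,
         1.00000000e+00]])}
```

View pics/scene0.png

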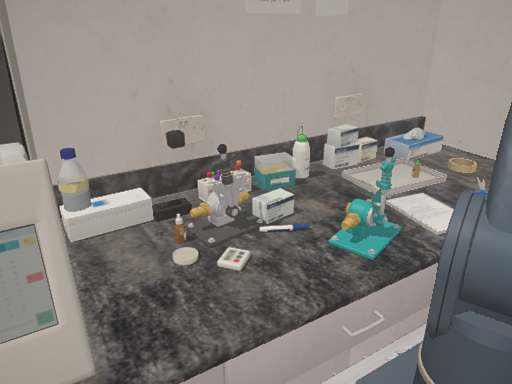

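View pics/side0.png

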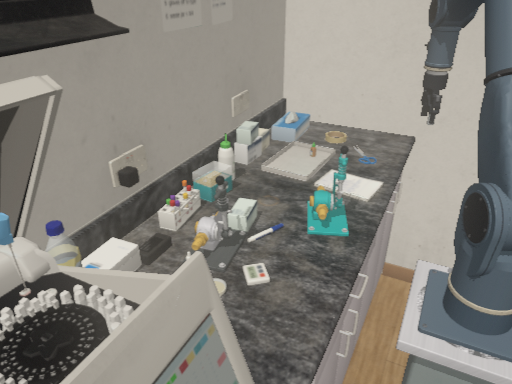

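View pics/wrist0.png

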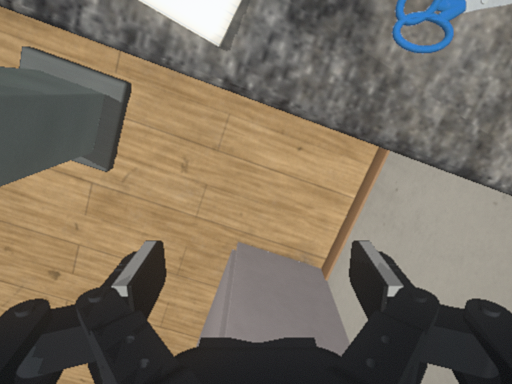

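```bash
python3 - <<'E'
import cv2
a=cv2.imread('pics/scene0.png')[130:280,150:330]; cv2.imwrite('pics/scene0z.png',cv2.resize(a,None,fx=4.4,fy=4,interpolation=cv2.INTER_CUBIC)[:600,:800] if 0 else cv2.resize(a,(720,600),interpolation=cv2.INTER_CUBIC))
a=cv2.imread('pics/side0.png')[160:310,150:330]; cv2.imwrite('pics/side0z.png',cv2.resize(a,(720,600),interpolation=cv2.INTER_CUBIC))
E
```

```text
(no output)
```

View pics/scene0z.png

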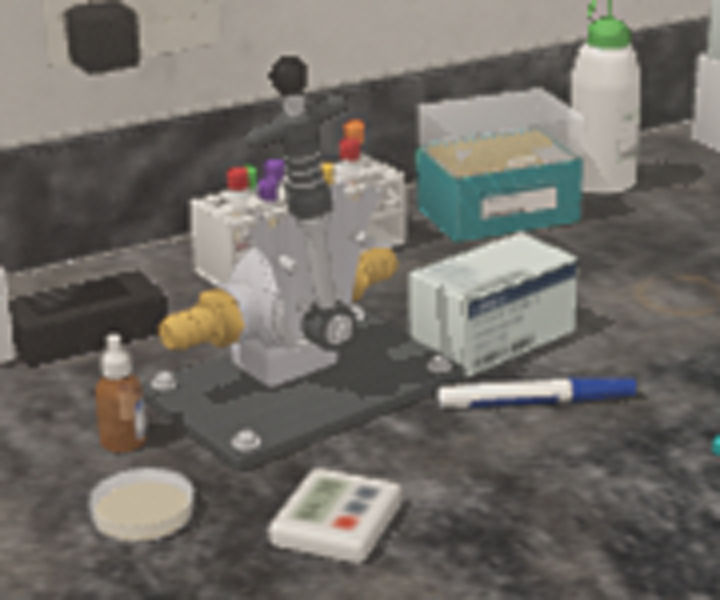

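View pics/side0z.png

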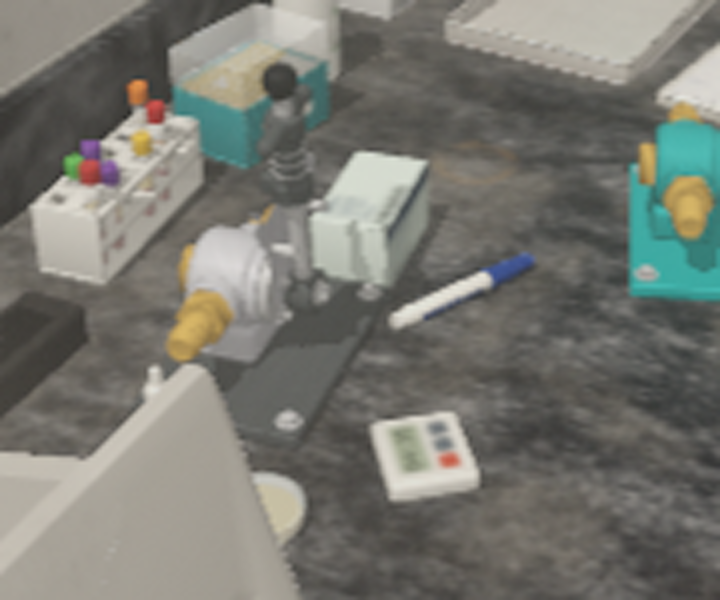

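```bash
cat > h.py <<'E'
import numpy as np
def ray(c,u,v):
    f=192/np.tan(np.radians(c['fovy'])/2)
    V=c['view'];R=V[:3,:3];t=V[:3,3]
    d=np.array([(u-c['cx'])/f,-(v-c['cy'])/f,-1.]);d/=np.linalg.norm(d)
    return -R.T@t,R.T@d
def plane(c,u,v,z):
    o,d=ray(c,u,v);return o+d*(z-o[2])/d[2]
def tri(rs):
    A=0;b=0
    for o,d in rs:
        P=np.eye(3)-np.outer(d,d);A=A+P;b=b+P@o
    x=np.linalg.solve(A,b)
    return x,[np.linalg.norm((np.eye(3)-np.outer(d,d))@(x-o))*1000 for o,d in rs]
def proj(c,p):
    f=192/np.tan(np.radians(c['fovy'])/2)
    q=c['view']@np.r_[p,1.];return np.array([c['cx']+f*q[0]/-q[2],c['cy']-f*q[1]/-q[2]])
E
python3 - <<'E'
from h import *
from station import viewer
np.set_printoptions(precision=4,suppress=True)
S=viewer.calibration('scene');D=viewer.calibration('side')
s=lambda u,v:(150+u/4-.4,130+v/4-.4)
d=lambda u,v:(150+u/4-.4,160+v/4-.4)
for n,a,b in [('knob',(289,75),(282,82)),('boltFL',(245,440),(288,420)),('boltFR',(440,363),(370,290))]:
    print(n,tri([ray(S,*s(*a)),ray(D,*d(*b))]))
for n,a,z in [('FL',(245,440),.01),('BL',(163,382),.01),('FR',(440,363),.01),('cornerFL',(243,467),0),('petri',(142,495),.01),('timer',(335,512),.014),('dropbase',(122,445),0),('marker L',(440,398),.008),('markR',(636,385),.008)]:
    print(n,plane(S,*s(*a),z))
print(plane(D,*d(288,420),.01),plane(D,*d(370,290),.01))
E
```

```text
knob (array([0.6399, 0.0719, 0.2417]), [np.float64(0.6888905825177246), np.float64(0.6888905825177075)])
boltFL (array([0.617 , 0.1232, 0.0143]), [np.float64(0.4139354961737166), np.float64(0.41393549617370895)])
boltFR (array([ 0.6392, -0.0362,  0.0148]), [np.float64(0.14142511198528693), np.float64(0.1414251119853234)])
FL [0.6241 0.1198 0.01  ]
BL [0.7222 0.135  0.01  ]
FR [ 0.6469 -0.0411  0.01  ]
cornerFL [0.6103 0.1283 0.    ]
petri [0.5987 0.2003 0.01  ]
timer [0.5166 0.1122 0.014 ]
dropbase [0.6751 0.1839 0.    ]
marker L [ 0.6081 -0.0171  0.008 ]
markR [ 0.5536 -0.1411  0.008 ]
[0.6195 0.1192 0.01  ] [ 0.6424 -0.0421  0.01  ]
```

```bash
python3 - <<'E'
from h import *
from station import viewer,sensors
np.set_printoptions(precision=4,suppress=True)
W=viewer.calibration('wrist');s=sensors.state();R=s['tool_rot']
V=W['view'];c=-V[:3,:3].T@V[:3,3]
print('cam in tool',R.T@(c-s['tool_pos']),'look',R.T@-V[2,:3],'right',R.T@V[0,:3])
yv=np.array([-.138,.99,0]);xv=np.array([.99,.138,0])
# desired final tool: y=xv,z=down,x=y cross z
Rd=np.c_[np.cross(xv,[0,0,-1]),xv,[0,0,-1]];print(Rd)
c_t=R.T@(c-s['tool_pos'])
for tgt in [(.60,.04,.36),(.60,.0,.38),(.6,0.1,.38)]:
    d=R.T@(np.array(tgt)-s['tool_pos']);print(tgt,d*1000, 'cam',Rd@c_t+tgt)
E
```

```text
cam in tool [ 0.074   0.0001 -0.1421] look [-0.2899  0.0004  0.9571] right [-0.0002  1.     -0.0005]
[[-0.138  0.99   0.   ]
 [ 0.99   0.138  0.   ]
 [ 0.     0.    -1.   ]]
(0.6, 0.04, 0.36) [ 578.3874 -510.2462 -128.7883] cam [0.5899 0.1132 0.5021]
(0.6, 0.0, 0.38) [ 564.9022 -472.612  -148.8337] cam [0.5899 0.0732 0.5221]
(0.6, 0.1, 0.38) [ 598.6096 -566.7597 -148.7203] cam [0.5899 0.1732 0.5221]
```

Request:
send_rows:
  deltas: "0 0 -80 0 -1; 0 0 -160 0 -1; 0 0 -160 0 -1; 0 0 -160 0 -1; 30 -26 -160 -4 -1; 60 -52 -160 -8 -1; 90 -78 -160 -12 -1; 120 -104 -160 -16 -1; 150 -130 -160 -20 -1; 180 -155 -160 -24 -1; 210 -180 -160 -28 -1; 240 -206 -160 -32 -1; 270 -232 -160 -37 -1; 300 -258 -160 -41 -1; 330 -284 -160 -45 -1; 360 -310 -160 -49 -1; 390 -335 -160 -53 -1; 420 -360 -160 -57 -1; 450 -386 -160 -61 -1; 480 -412 -160 -65 -1"

```text
time: 1.82
tool_pos: [0.541, -0.0842, 0.3913]
tool_rot: [[0.089, 0.996, -0.0], [0.996, -0.089, -0.0], [-0.0, -0.0, -1.0]]
contact_force: [0.7, -0.7, -0.7]
grip_width: 1.001
```

Request:
send_rows:
  deltas: "35 16 0 -5 -1; 70 33 0 -9 -1; 105 50 0 -13 -1; 105 50 0 -13 -1; 105 50 0 -13 -1"

```text
time: 2.23
tool_pos: [0.6004, 0.0168, 0.3903]
tool_rot: [[-0.138, 0.99, -0.002], [0.99, 0.138, 0.001], [0.001, -0.001, -1.0]]
contact_force: [-0.7, -0.5, -0.0]
grip_width: 1.001
```

```bash
cat > snap.py <<'E'
import sys,cv2,json,numpy as np
from station import viewer,sensors
t=sys.argv[1]
s=sensors.state();print(s['time'],s['tool_pos'],s['tool_rot'][:,1],s['contact_force'],s['grip_width'])
for n in sys.argv[2:]:
    c=viewer.calibration(n);im=viewer.grab_frame(n);cv2.imwrite(f'pics/{n}{t}.png',im[...,::-1]);np.save(f'pics/{n}{t}.npy',c,allow_pickle=True)
    if n=='wrist': z=cv2.resize(im[...,::-1],(800,600),interpolation=cv2.INTER_CUBIC)
    elif n=='scene': z=cv2.resize(im[130:280,150:330,::-1],(720,600),interpolation=cv2.INTER_CUBIC)
    else: z=cv2.resize(im[160:310,150:330,::-1],(720,600),interpolation=cv2.INTER_CUBIC)
    cv2.imwrite(f'pics/{n}{t}z.png',z)
E
python3 snap.py 1 wrist
```

```text
2.2333 [0.60043349 0.01678269 0.39032811] [ 0.99036789  0.13845471 -0.00131564] [-0.6635215  -0.548938   -0.01939482] 1.001294801010876
```

View pics/wrist1z.png

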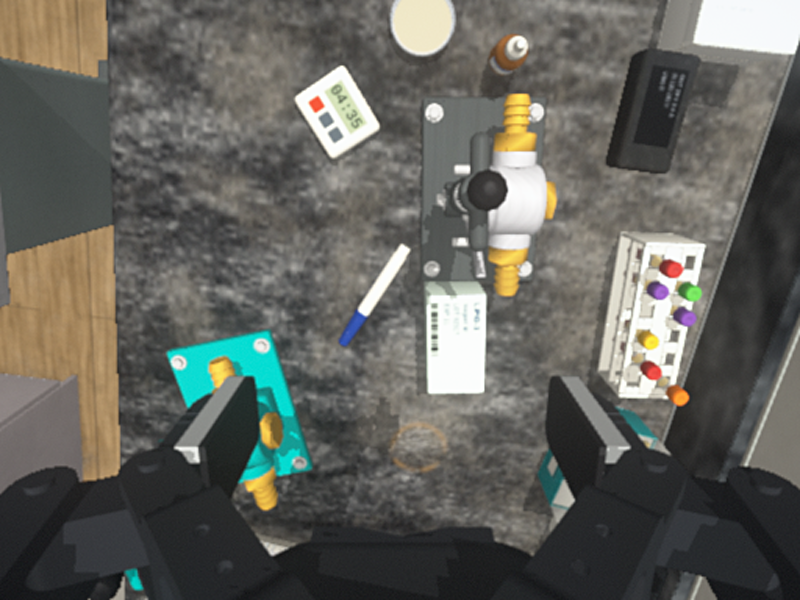

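```bash
python3 - <<'E'
import cv2
a=cv2.imread('pics/wrist1.png')[50:200,255:375]; cv2.imwrite('pics/w1z.png',cv2.resize(a,(480,600),interpolation=cv2.INTER_CUBIC))
E
```

```text
(no output)
```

View pics/w1z.png

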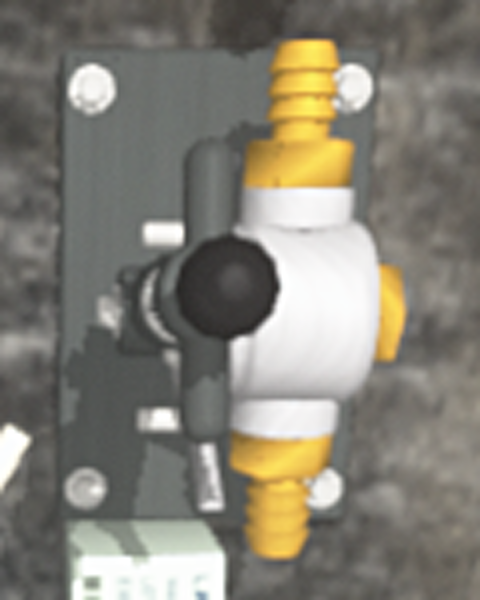

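```bash
python3 - <<'E'
from h import *
from station import viewer
np.set_printoptions(precision=4,suppress=True)
S=viewer.calibration('scene');D=viewer.calibration('side');W=np.load('pics/wrist1.npy',allow_pickle=True).item()
s=lambda u,v:(150+u/4-.4,130+v/4-.4)
d=lambda u,v:(150+u/4-.4,160+v/4-.4)
w=lambda u,v:(255+u/4-.4,50+v/4-.4)
k,r=tri([ray(S,*s(289,75)),ray(D,*d(282,82)),ray(W,*w(228,285))]);print('knob',k,r)
P={}
for n,a,z in [('cFL',(65,50),.008),('cFR',(60,518),.008),('cBL',(378,52),.008),('bFL',(92,90),.012),('bFR',(86,488),.012),('bBL',(352,88),.012),('bBR',(322,488),.012),('wL',(208,140),.22),('wR',(203,437),.20)]:
    P[n]=plane(W,*w(*a),z);print(n,P[n])
for z in (.008,.004): print(np.linalg.norm(P['cFL']-P['cFR']),np.linalg.norm(P['cFL']-P['cBL']),np.linalg.norm(P['bFL']-P['bFR']),np.linalg.norm(P['bFL']-P['bBL'])) ;break
e=P['bFL']-P['bFR'];print('yaw bolts',np.arctan2(-e[0],e[1]))
e=P['bBL']-P['bBR'];print('yaw bolts',np.arctan2(-e[0],e[1]))
e=P['cFL']-P['cFR'];print('yaw edge',np.arctan2(-e[0],e[1]))
e=P['bBL']-P['bFL'];print('yaw x',np.arctan2(e[1],e[0]))
e=P['wL']-P['wR'];print('wings',np.arctan2(-e[0],e[1]))
m=(P['cFL']+P['cFR'])/2;yaw=.14
xv=np.array([np.cos(yaw),np.sin(yaw),0]);yv=np.array([-xv[1],xv[0],0])
O=m+.03*xv;print('O',O)
b=(P['bFL']+P['bFR']+P['bBL']+P['bBR'])/4; print('O from bolts',b-.032*xv)
r=k-O;print('knob in valve',r@xv,r@yv,k[2], 'th',-np.arctan2(r@yv,k[2]-.064),np.hypot(r@yv,k[2]-.064))
E
```

```text
knob [0.6421 0.0704 0.2408] [np.float64(0.7410358554353079), np.float64(1.319694592110704), np.float64(0.7902903379762448)]
cFL [0.6053 0.1347 0.008 ]
cFR [ 0.6317 -0.0523  0.008 ]
cBL [0.726  0.1508 0.008 ]
bFL [0.6178 0.1215 0.012 ]
bFR [ 0.6403 -0.0366  0.012 ]
bBL [0.7179 0.1362 0.012 ]
bBR [ 0.7399 -0.0227  0.012 ]
wL [0.6357 0.1016 0.22  ]
wR [0.6512 0.0274 0.2   ]
0.1888926962720986 0.1217503222981638 0.15965159174825838 0.101124830365288
yaw bolts 0.14154490657798688
yaw bolts 0.13768510200133346
yaw edge 0.1398994891741802
yaw x 0.14592829905430232
wings 0.2060172822897974
O [0.6482 0.0454 0.008 ]
O from bolts [0.6473 0.0451 0.012 ]
knob in valve -0.00252083675992807 0.02563163174015384 0.24076872418727424 th -0.14399734551259852 0.17861736308785744
```

Request:
send_rows:
  deltas: "20 25 0 0 -1; 43 49 0 0 -1; 43 49 30 0 -1; 43 49 70 0 -1; 43 49 100 0 -1; 43 49 100 0 -1; 43 49 100 0 -1"

```text
time: 2.87
tool_pos: [0.6422, 0.0613, 0.2909]
tool_rot: [[-0.132, 0.991, -0.003], [0.991, 0.132, -0.001], [-0.001, -0.003, -1.0]]
contact_force: [0.4, -0.9, 0.8]
grip_width: 0.998
```

```bash
python3 snap.py 2 wrist scene side
```

```text
2.8667 [0.64218646 0.06128041 0.29089907] [ 0.9912992   0.13159849 -0.00277981] [ 0.37675668 -0.85720735  0.81095902] 0.9984204167907935
```

View pics/wrist2z.png

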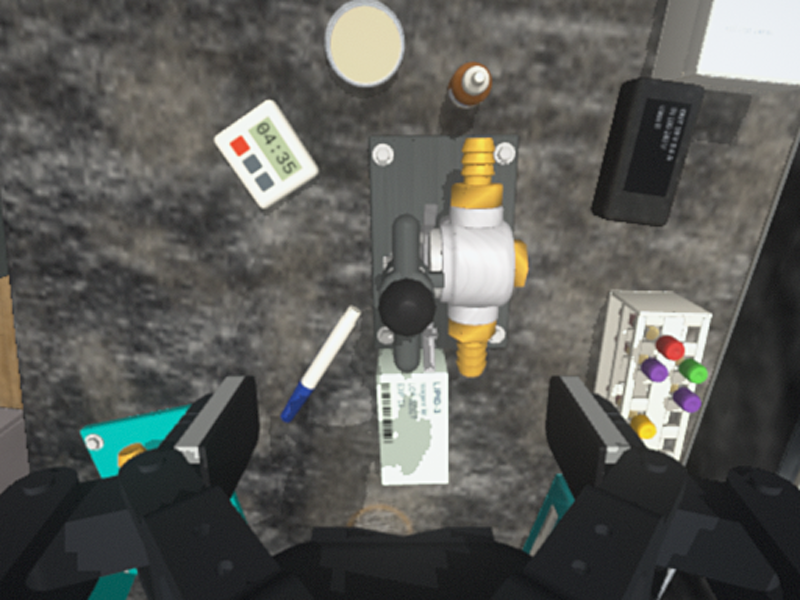

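View pics/scene2z.png

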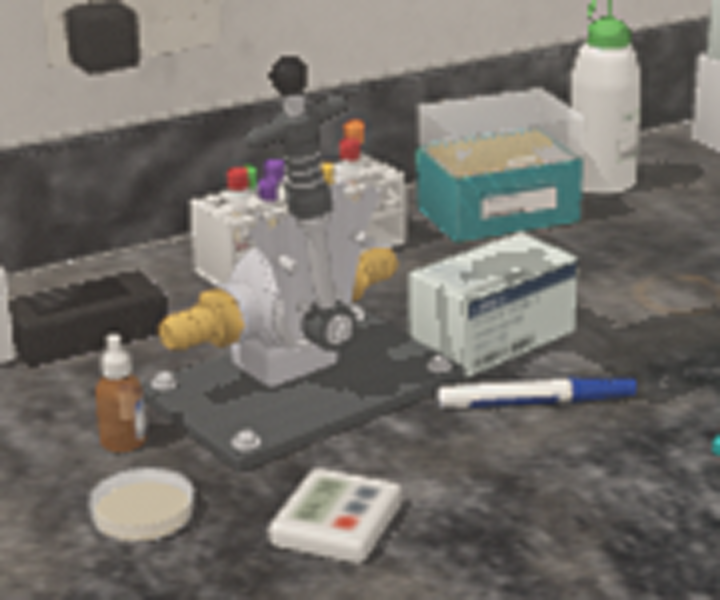

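View pics/side2z.png

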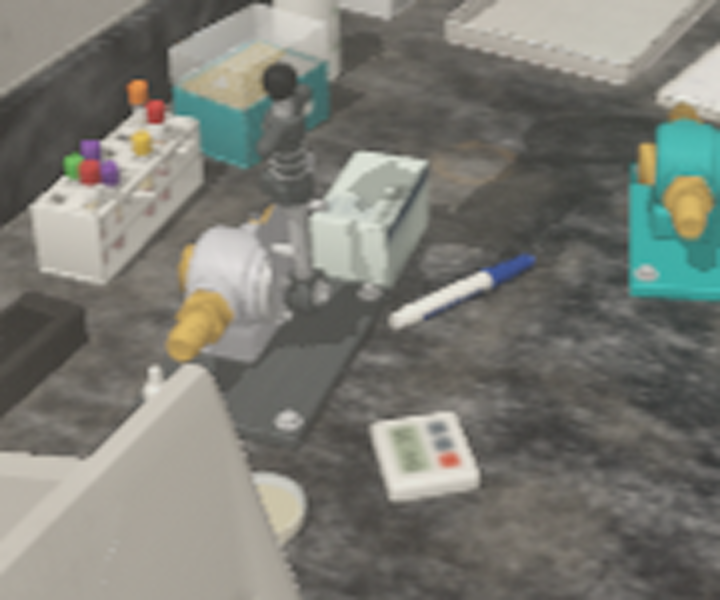

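```bash
python3 - <<'E'
from h import *
np.set_printoptions(precision=4,suppress=True)
W=np.load('pics/wrist1.npy',allow_pickle=True).item();W2=np.load('pics/wrist2.npy',allow_pickle=True).item()
w=lambda u,v:(255+u/4-.4,50+v/4-.4)
w2=lambda u,v:(u/1.5625-.2,v/1.5625-.2)
yaw=.14;xv=np.array([np.cos(yaw),np.sin(yaw),0]);yv=np.array([-xv[1],xv[0],0])
O=np.array([.6478,.0453,0])
for n,a,b in [('knob',(228,285),(407,305)),('wL',(208,145),(407,220)),('wR',(203,433),(407,367)),('bFL',(92,90),(383,154)),('bBR',(322,488),(499,334))]:
    x,r=tri([ray(W,*w(*a)),ray(W2,*w2(*b))]);print(n,x,r,'valve',(x-O)@xv,(x-O)@yv)
print(plane(W2,*w2(383,154),.012),plane(W2,*w2(506,153),.012),plane(W2,*w2(499,334),.012))
E
```

```text
knob [0.643  0.0705 0.2401] [np.float64(0.0814943747768631), np.float64(0.08149437477681044)] valve -0.0012674972058267144 0.025673925023481484
wL [0.6385 0.1006 0.2059] [np.float64(0.7130781980011608), np.float64(0.7130781980010974)] valve -0.001449155672710081 0.0560953565787742
wR [0.6482 0.0314 0.2163] [np.float64(0.20933060005317908), np.float64(0.20933060005314577)] valve -0.0015335948992484286 -0.013817012235837705
bFL [0.6178 0.1218 0.0086] [np.float64(0.25213648080381734), np.float64(0.25213648080407286)] valve -0.019015340991533528 0.07998247909598903
bBR [ 0.7433 -0.0246  0.0045] [np.float64(1.2265020155254438), np.float64(1.2265020155253676)] valve 0.08479241367239773 -0.08250944626744462
[0.6177 0.1221 0.012 ] [0.7181 0.1362 0.012 ] [ 0.7426 -0.0221  0.012 ]
```

```bash
python3 - <<'E'
from station import sensors
s=sensors.state();print(s['time'],s['tool_pos'],s['tool_rot'],s['contact_force'])
E
```

```text
3.0167 [0.64388168 0.06294004 0.29409697] [[-1.32662144e-01  9.91153922e-01  3.82853473e-03]
 [ 9.91161317e-01  1.32661189e-01  5.03671784e-04]
 [-8.68170374e-06  3.86151371e-03 -9.99992544e-01]] [-0.88870495  0.20095052  0.65669571]
```

Request:
send_rows:
  deltas: "3 0 25 0 -1; 3 0 50 0 -1; 3 0 70 0 -1; 3 0 70 0 -1; 3 0 70 0 -1; 3 0 70 0 -1; 3 0 70 0 -1"

```text
time: 3.6
tool_pos: [0.6436, 0.0666, 0.2237]
tool_rot: [[-0.134, 0.991, 0.003], [0.991, 0.134, 0.001], [0.0, 0.003, -1.0]]
contact_force: [-0.3, -0.6, 0.1]
grip_width: 0.997
```

```bash
python3 snap.py 3 wrist scene side;python3 - <<'E'
from station import sensors
s=sensors.state();print(s['time'],s['tool_pos'],s['tool_rot'][:,1],s['contact_force'])
E
```

```text
3.6 [0.64357711 0.06658695 0.22366953] [0.99101059 0.13373787 0.00349253] [-0.33635771 -0.60347666  0.12562198] 0.9969183169225057
3.75 [0.64300732 0.06640352 0.22261419] [0.9910023  0.13383037 0.00196958] [ 0.03663905 -0.42841142  0.08896166]
```

View pics/wrist3z.png

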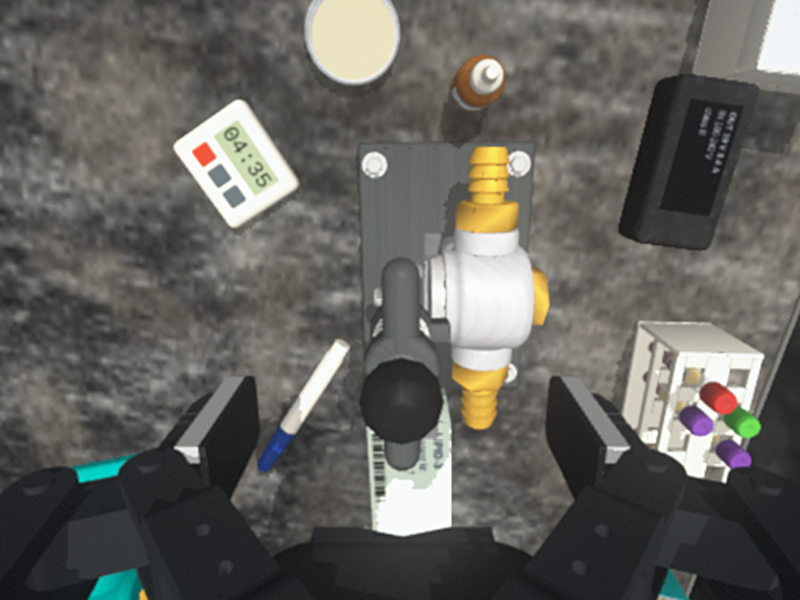

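View pics/scene3z.png

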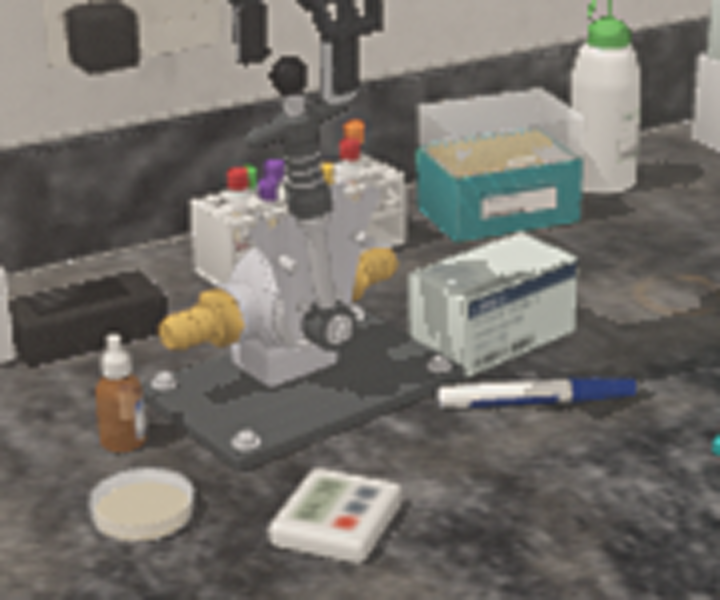

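View pics/side3z.png

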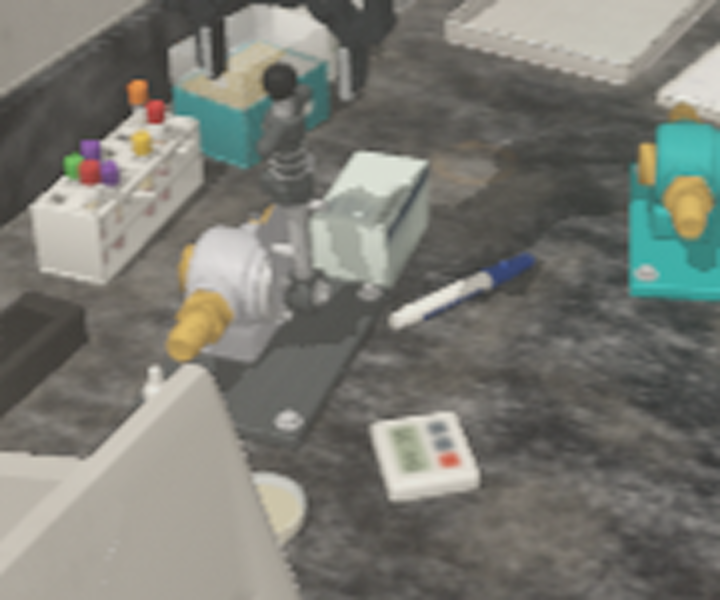

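Request:
send_rows:
  deltas: "0 0 17 0 -1; 0 0 33 0 -1; 0 0 33 0 -1; 0 0 33 0 -1; 0 0 33 0 -1; 0 0 33 0 0; 0 0 33 0 1; 0 0 33 0 1; 0 0 33 0 1; 0 0 33 0 1; 0 0 33 0 1; 0 0 33 0 1; 0 0 33 0 1; 0 0 33 0 1"

```text
time: 4.92
tool_pos: [0.6432, 0.0664, 0.1888]
tool_rot: [[-0.134, 0.991, 0.002], [0.991, 0.134, 0.0], [0.0, 0.002, -1.0]]
contact_force: [4.9, 0.7, 4.4]
grip_width: 0.258
```

```bash
python3 snap.py 4 wrist scene side;python3 - <<'E'
from station import sensors
s=sensors.state();print(s['time'],s['tool_pos'],s['tool_rot'][:,1],s['contact_force'],s['moment'])
E
```

```text
4.9167 [0.64323015 0.06638995 0.18881506] [0.99100123 0.13384062 0.0018055 ] [4.87607997 0.6673528  4.43728032] 0.25767528526786276
5.0667 [0.64321559 0.06636461 0.18882427] [0.9910017  0.13383689 0.00182066] [5.21722787 0.54245853 5.76374477] [ 0.00882468 -1.11932075 -0.00150479]
```

View pics/scene4z.png

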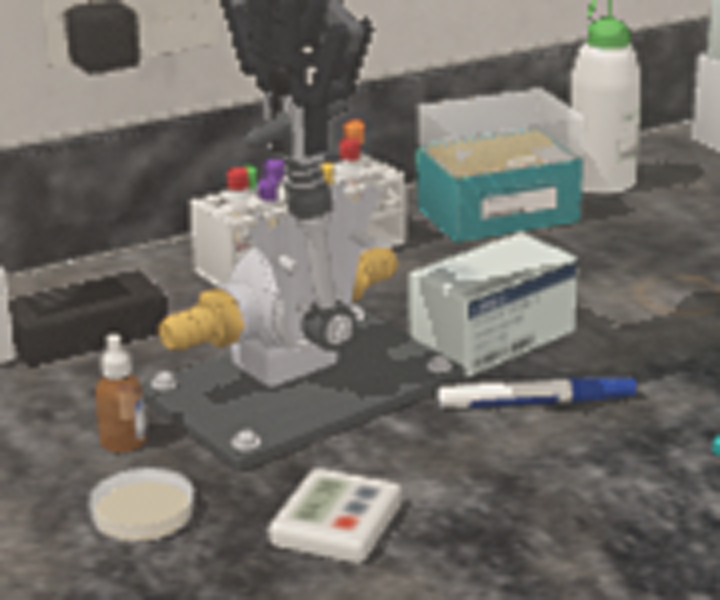

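View pics/side4z.png

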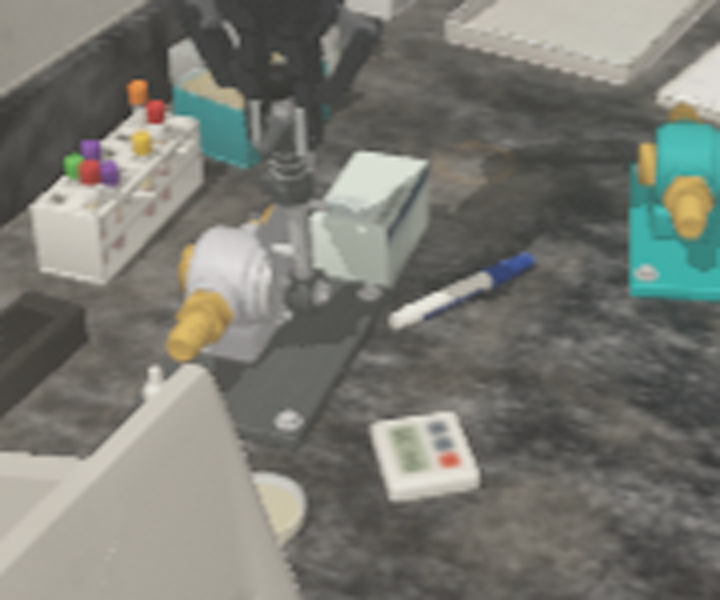

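View pics/wrist4z.png

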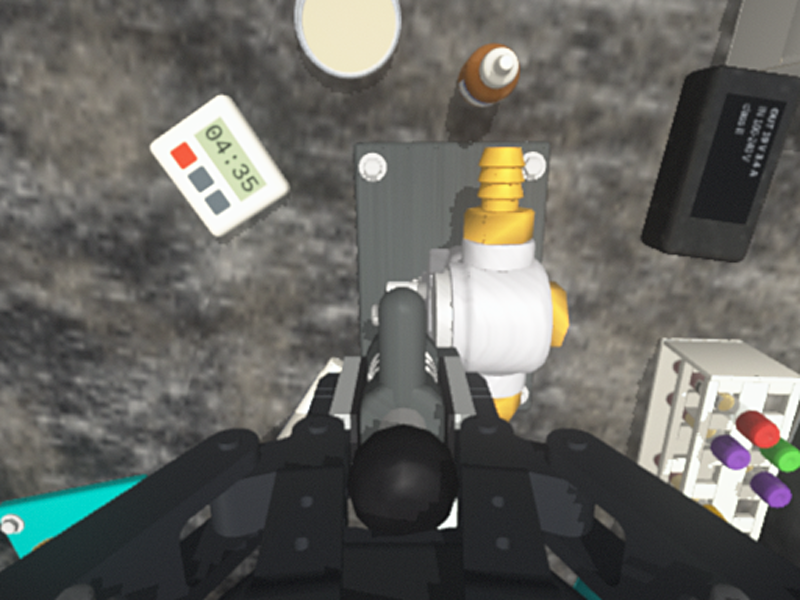

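Request:
send_rows:
  deltas: "0.4 0 -2.5 0 1; 0.8 0 -5 0 1; 1.2 0 -8 0 1; 1.5 0 -10.5 0 1; 1.5 0 -10.5 0 1; 1.5 0 -10.5 0 1; 1.5 0 -10.5 0 1; 1.5 0 -10.5 0 1"

```text
time: 5.73
tool_pos: [0.6429, 0.0676, 0.1979]
tool_rot: [[-0.134, 0.991, 0.001], [0.991, 0.134, 0.0], [0.0, 0.001, -1.0]]
contact_force: [9.7, 1.0, -5.8]
grip_width: 0.265
```

```bash
python3 snap.py 5 scene side wrist
```

```text
5.7333 [0.64292312 0.06762378 0.19794722] [9.90997584e-01 1.33878002e-01 6.84867905e-04] [ 9.6572393   1.02591584 -5.83856787] 0.26450179211342756
```

View pics/scene5z.png

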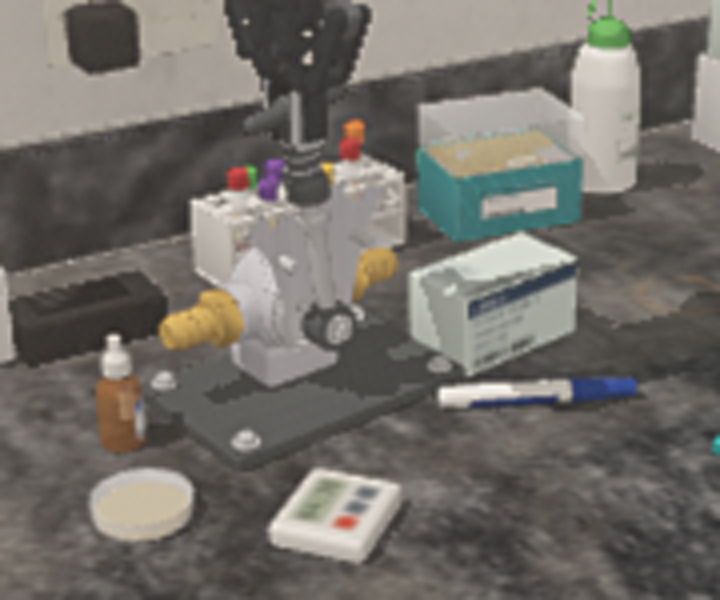

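View pics/wrist5z.png

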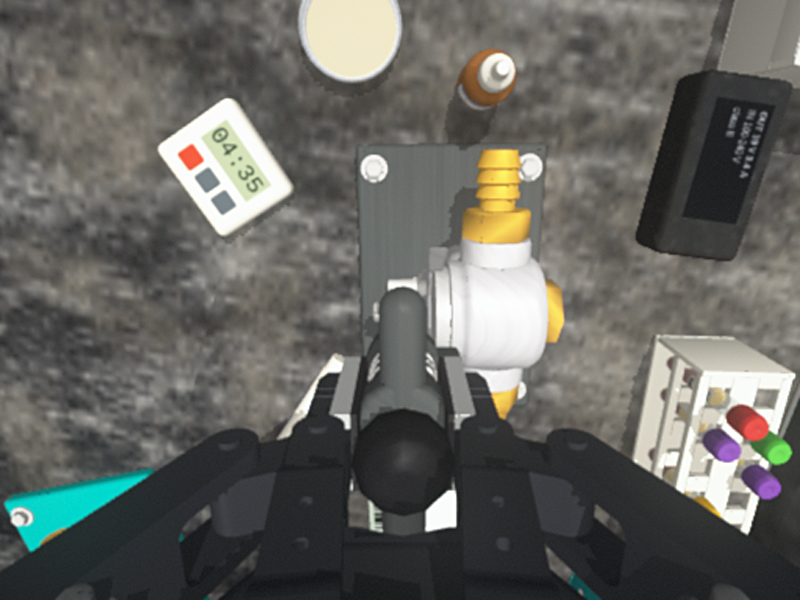

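Request:
send_rows:
  deltas: "0.2 0.5 -1 0 1; 0.3 1 -2 0 1; 0.3 1 -2 0 1; 0.3 1 -2 0 1; -3 1 -2.4 0 1; -6.5 1 -2.8 0 1; -10 1 -3.1 0 1; -14.3 1 -3.4 0 1; -14.3 1 -3.4 0 1; -14.3 1 -3.4 0 1"

```text
time: 6.72
tool_pos: [0.6448, 0.0542, 0.2009]
tool_rot: [[-0.135, 0.991, -0.001], [0.991, 0.135, 0.001], [0.001, -0.001, -1.0]]
contact_force: [6.4, 0.8, -6.4]
grip_width: 0.264
```

```bash
python3 snap.py 6 scene side wrist
```

```text
6.7167 [0.64482423 0.05421638 0.20092374] [ 0.99081706  0.13520243 -0.00135926] [ 6.35168851  0.849576   -6.39811381] 0.26384483092138344
```

View pics/scene6z.png

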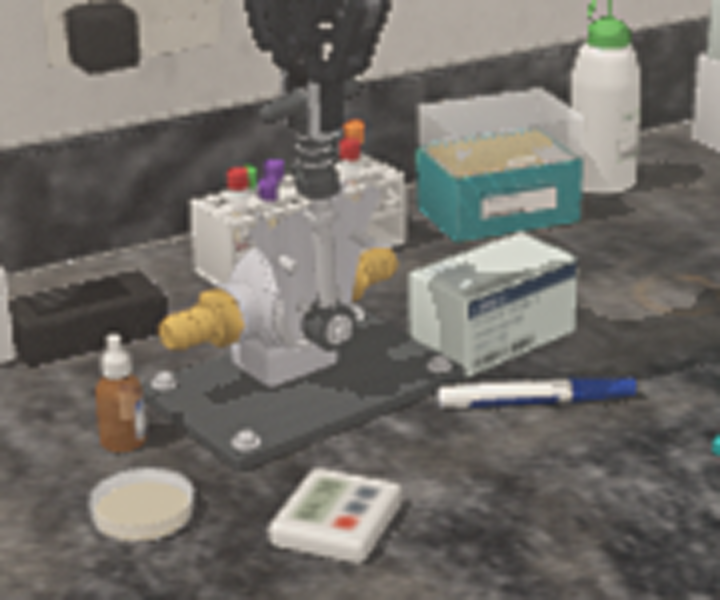

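View pics/wrist6z.png

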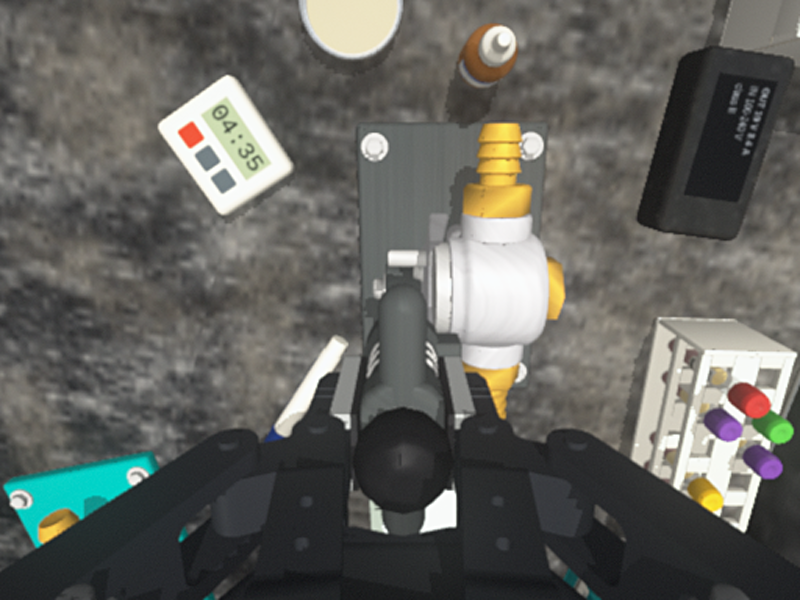

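```bash
python3 - <<'E'
from h import *
from station import viewer
S=viewer.calibration('scene')
yaw=.14;xv=np.array([np.cos(yaw),np.sin(yaw),0]);yv=np.array([-xv[1],xv[0],0]);O=np.array([.6465,.0453,0])
def P(th,l,x=-.0145): 
    r=.086+l; return (proj(S,O+xv*x+yv*(-r*np.sin(th))+np.array([0,0,.064+r*np.cos(th)]))-[149.6,129.6])*4
print(P(-.144,0));
for l in (0,.006,.008,.01,.012): print(l,P(-.058,l))
E
```

```text
[323.85788906 216.51574687]
0 [333.29150714 212.51581589]
0.006 [332.628122   203.89459636]
0.008 [332.40623706 201.01102437]
0.01 [332.18397221 198.12251525]
0.012 [331.96132649 195.22905633]
```

Request:
send_rows:
  deltas: "-4 0 -0.1 0 1; -8 0 -0.2 0 1; -12 0 -0.1 0 1; -16 0.1 0 0 1; -20 0.1 0.3 0 1; -24 0.1 0.6 0 1; -27.5 0.2 1 0 1; -31.5 0.2 1.5 0 1; -35 0.2 2.2 0 1; -39 0.3 2.9 0 1; -43 0.3 3.7 0 1; -46.5 0.3 4.6 0 1; -50.5 0.3 5.7 0 1; -54 0.4 6.8 0 1; -57 0.4 7.7 0 1; -60 0.4 8.7 0 1; -63 0.4 9.8 0 1; -66 0.4 10.9 0 1; -66 0.4 10.9 0 1; -66 0.4 10.9 0 1"

```text
time: 8.53
tool_pos: [0.654, -0.0104, 0.19]
tool_rot: [[-0.136, 0.991, -0.002], [0.991, 0.136, 0.002], [0.002, -0.001, -1.0]]
contact_force: [5.0, 2.5, -5.6]
grip_width: 0.256
```

```bash
python3 snap.py 7 scene side wrist;python3 - <<'E'
from station import sensors
import numpy as np
s=sensors.state();p=s['tool_pos']
xv=np.array([np.cos(.14),np.sin(.14)]);yv=np.array([-xv[1],xv[0]])
y=(p[:2]-[.6465,.0453])@yv;z=p[2]+.0187-.064
print(s['time'],p,'th',-np.arctan2(y,z),'r',np.hypot(y,z),s['contact_force'])
E
```

```text
8.5333 [ 0.65395849 -0.01037025  0.19004051] [ 0.99075482  0.135658   -0.00134058] [ 5.02939894  2.49025944 -5.59777115] 0.25560350890544326
8.6833 [ 0.65398056 -0.01035197  0.19007668] th 0.36998675320104873 r 0.15528444274305028 [ 5.18397765  2.59416748 -5.08517147]
```

View pics/scene7z.png

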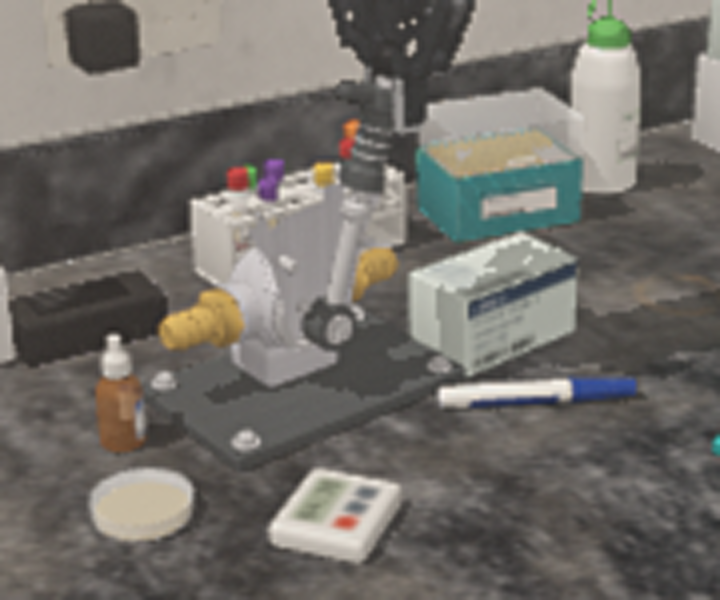

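View pics/wrist7z.png

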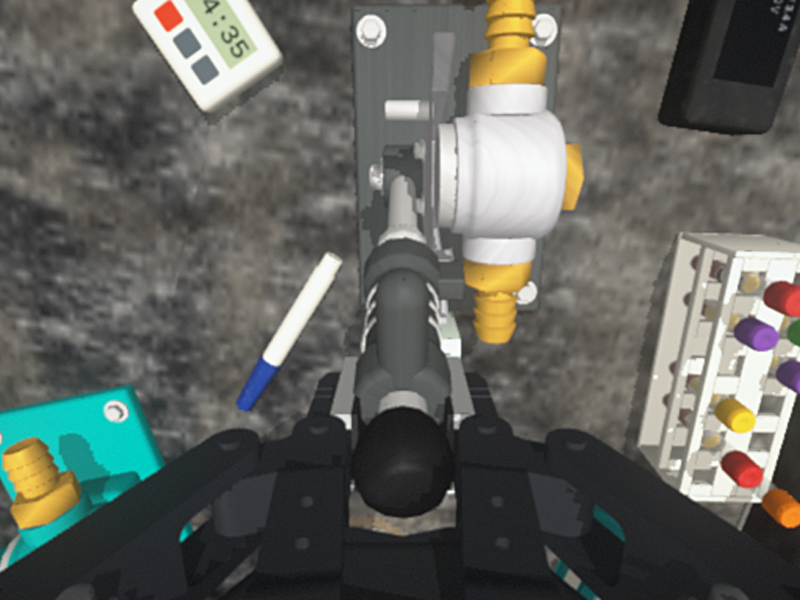

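Request:
send_rows:
  deltas: "-1.5 0 0.6 0 1; -3 0 1.3 0 1; -3 0 1.3 0 1; -3 0 1.3 0 1; -2.3 0 3.1 0 1; -1.6 0 5 0 1; -0.9 0 6.9 0 1; -0.2 0 8.7 0 1; 0.1 0 9.6 0 1; 0.1 0 9.6 0 1; 0.1 0 9.6 0 1"

```text
time: 9.6
tool_pos: [0.6541, -0.0107, 0.1815]
tool_rot: [[-0.135, 0.991, -0.001], [0.991, 0.135, 0.001], [0.001, -0.0, -1.0]]
contact_force: [3.1, 3.2, 0.1]
grip_width: 0.255
```

```bash
python3 snap.py 8 scene side;python3 - <<'E'
from station import sensors
import numpy as np
s=sensors.state();p=s['tool_pos']
xv=np.array([np.cos(.14),np.sin(.14)]);yv=np.array([-xv[1],xv[0]])
y=(p[:2]-[.6465,.0453])@yv;z=p[2]+.0187-.064
print(s['time'],p,'th',-np.arctan2(y,z),'r',np.hypot(y,z),s['contact_force'])
E
```

```text
9.6 [ 0.65411029 -0.0106769   0.18147109] [ 9.90843259e-01  1.35016374e-01 -4.63453722e-04] [3.14904896 3.16407329 0.13061573] 0.2549607843941631
9.7 [ 0.65413013 -0.01072139  0.18149532] th 0.3934763650802126 r 0.14746427216877234 [ 2.4587722   3.01793071 -0.85465505]
```

View pics/scene8z.png

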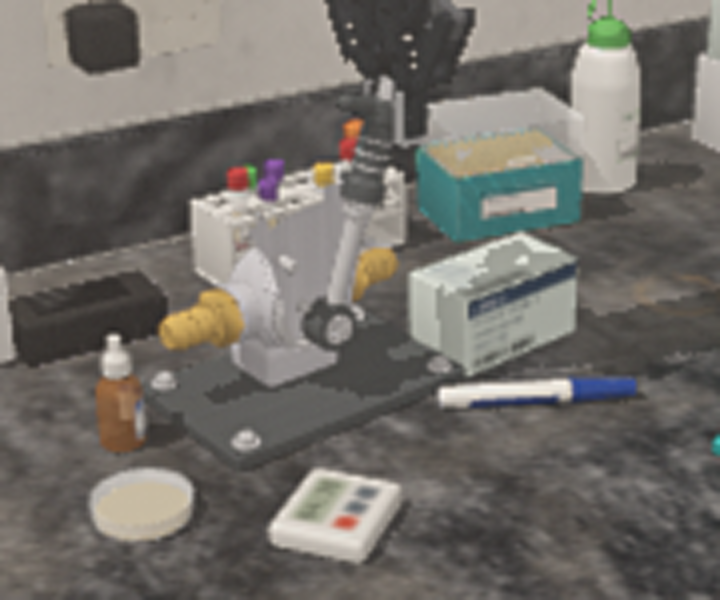

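Request:
send_rows:
  deltas: "0 0 0 0 0.3; 0 0 0 0 -0.3; 0 0 0 0 -1; 0 0 0 0 -1; 0 0 0 0 -1; 0 0 0 0 -1; 0 0 0 0 -1; 0 0 0 0 -1"

```text
time: 10.37
tool_pos: [0.6544, -0.0116, 0.1817]
tool_rot: [[-0.134, 0.991, -0.0], [0.991, 0.134, -0.0], [-0.0, -0.0, -1.0]]
contact_force: [0.2, -0.1, 0.4]
grip_width: 1.007
```

```bash
python3 snap.py 9 scene side wrist;python3 - <<'E'
from h import *
from station import viewer
S=viewer.calibration('scene')
yaw=.14;xv=np.array([np.cos(yaw),np.sin(yaw),0]);yv=np.array([-xv[1],xv[0],0]);O=np.array([.6465,.0453,0])
def P(th,r,x=-.0145): 
    return (proj(S,O+xv*x+yv*(-r*np.sin(th))+np.array([0,0,.064+r*np.cos(th)]))-[149.6,129.6])*4
for t in (.31,.36,.4):print(t,'knob',P(t,.179,0));[print(l,P(t,.086+l)) for l in (0,.004,.008,.012)]
E
```

```text
10.3667 [ 0.65435856 -0.01159926  0.18170822] [ 9.90993565e-01  1.33909485e-01 -5.70343555e-05] [ 0.20570378 -0.1027744   0.36389604] 1.007485887175028
0.31 knob [392.29308558  60.35799316]
0 [372.65732202 206.11433859]
0.004 [374.08741767 200.18427732]
0.008 [375.51974513 194.24496156]
0.012 [376.95430963 188.29636964]
0.36 knob [402.69048857  62.20732052]
0 [377.68285296 206.58491472]
0.004 [379.34584117 200.69467047]
0.008 [381.01097729 194.79681841]
0.012 [382.67826548 188.89134379]
0.4 knob [410.78559466  64.15297279]
0 [381.61913599 207.18676805]
0.004 [383.46343487 201.33897248]
0.008 [385.30971675 195.48488931]
0.012 [387.15798484 189.62450841]
```

View pics/scene9z.png

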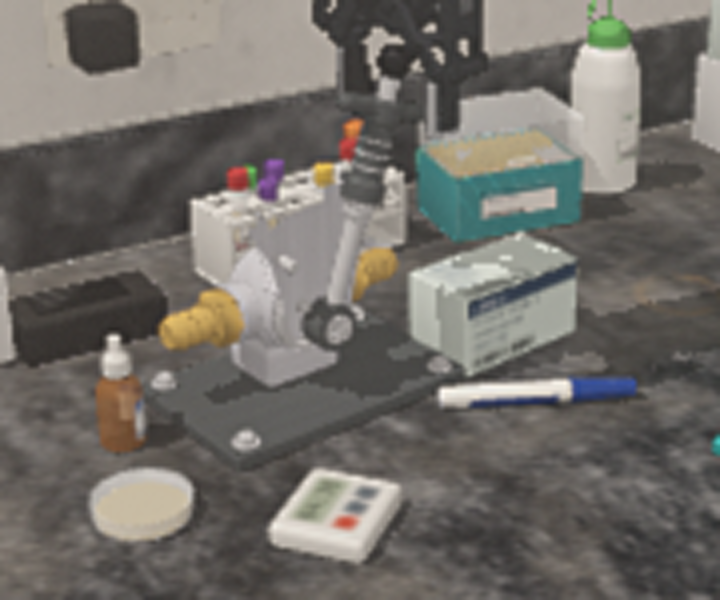

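View pics/wrist9z.png

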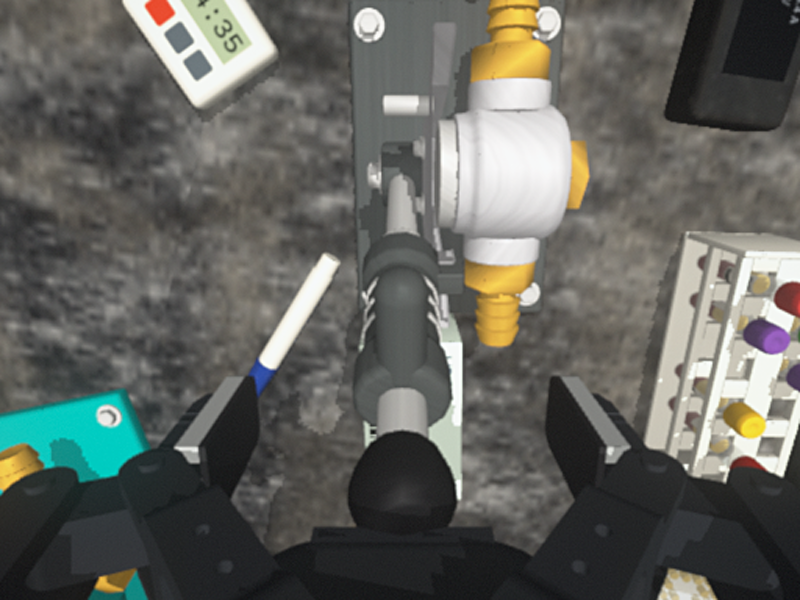

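Request:
send_rows:
  deltas: "0 0 -20 0 -1; 0 0 -50 0 -1; 0 0 -80 0 -1; 0 0 -110 0 -1; 0 0 -130 0 -1; 0 0 -130 0 -1; 0 0 -130 0 -1; 0 0 -130 0 -1; 0 0 -130 0 -1"

```text
time: 11.27
tool_pos: [0.6538, -0.0117, 0.3103]
tool_rot: [[-0.134, 0.991, -0.002], [0.991, 0.134, -0.0], [0.0, -0.002, -1.0]]
contact_force: [0.0, -0.4, 0.3]
grip_width: 1.003
```

```bash
python3 snap.py 10 scene side wrist; python3 - <<'E'
import cv2
for n,r in (('scene',(slice(130,210),slice(200,280))),('side',(slice(160,240),slice(190,270)))):
    for k in (0,10):
        a=cv2.imread(f'pics/{n}{k}.png')[r];cv2.imwrite(f'pics/{n}{k}zz.png',cv2.resize(a,(400,400),interpolation=cv2.INTER_CUBIC))
import numpy as np
cv2.imwrite('pics/cmp.png',np.hstack([cv2.imread('pics/scene10zz.png'),cv2.imread('pics/side10zz.png')]))
E
```

```text
11.2667 [ 0.65380981 -0.01173796  0.31030425] [ 0.99097343  0.13403966 -0.00224374] [ 0.0078063  -0.43470577  0.3243413 ] 1.0025236973162426
```

View pics/cmp.png

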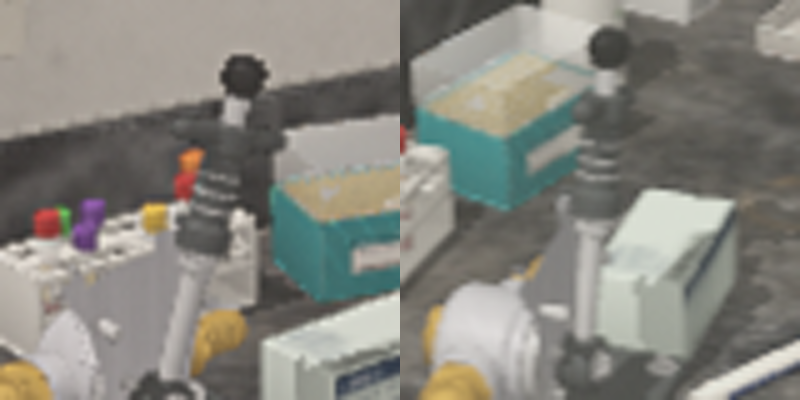

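View pics/wrist10z.png

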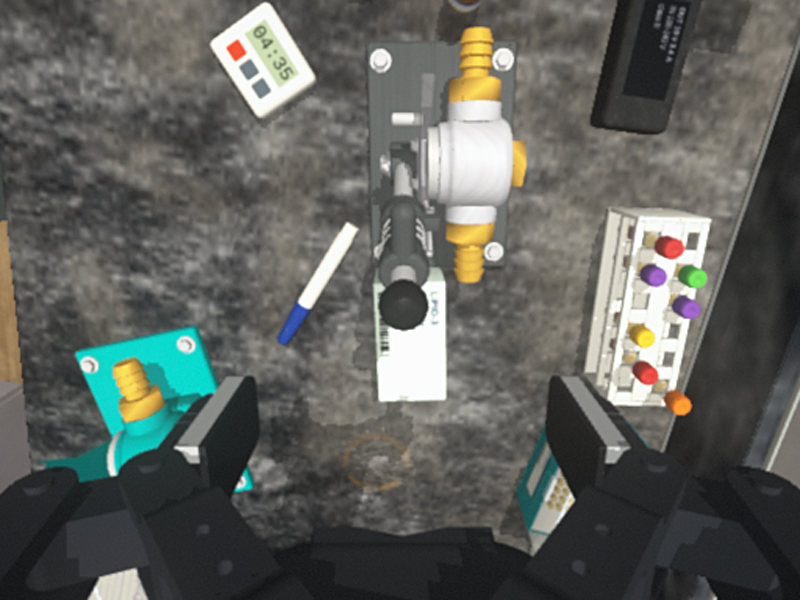

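```bash
python3 - <<'E'
from h import *
from station import viewer
np.set_printoptions(precision=4,suppress=True)
S=viewer.calibration('scene');D=viewer.calibration('side');W=np.load('pics/wrist10.npy',allow_pickle=True).item()
k,r=tri([ray(S,200+244/5-.4,130+75/5-.4),ray(D,190+208/5-.4,160+46/5-.4),ray(W,404/1.5625-.2,305/1.5625-.2)])
yaw=.14;xv=np.array([np.cos(yaw),np.sin(yaw),0]);yv=np.array([-xv[1],xv[0],0]);O=np.array([.6465,.0453,0])
y=(k-O)@yv;z=k[2]-.064;th=-np.arctan2(y,z);print(k,r,'x',(k-O)@xv,'th',th,'r',np.hypot(y,z))
def Q(c,o,th,r,x=0):return (proj(c,O+xv*x+yv*(-r*np.sin(th))+np.array([0,0,.064+r*np.cos(th)]))-o)*5
for l in (0,.004,.008,.012):
  print(l,[Q(S,[199.6,129.6],th,q+l,x) for q,x in ((.086,-.0145),(.148,0))],[Q(D,[189.6,159.6],th,q+l,x) for q,x in ((.086,0),(.086,-.0145),(.148,0))])
E
python3 -c "
import cv2
im=cv2.imread('pics/wrist10.png')[100:215,225:305];cv2.imwrite('pics/w10zz.png',cv2.resize(im,(416,598),interpolation=cv2.INTER_CUBIC))"
```

```text
[ 0.6546 -0.0111  0.234 ] [np.float64(0.22228035613517153), np.float64(0.1957124206468918), np.float64(0.03386572923388439)] x 0.0001981769080694768 th 0.32338131189750363 r 0.1792753282261596
0 [array([217.5164, 257.7617]), array([229.2521, 134.4434])] [array([194.0806, 212.1653]), array([218.5342, 216.2942]), array([203.5647, 102.1645])]
0.004 [array([219.3828, 250.3607]), array([231.1302, 126.9384])] [array([194.6859, 205.1447]), array([219.1599, 209.2511]), array([204.1841,  94.9799])]
0.008 [array([221.2519, 242.9486]), array([233.0111, 119.4223])] [array([195.2921, 198.1137]), array([219.7866, 202.1975]), array([204.8045,  87.7846])]
0.012 [array([223.1238, 235.5254]), array([234.8949, 111.8949])] [array([195.8992, 191.0723]), array([220.4141, 195.1334]), array([205.4258,  80.5784])]
```

View pics/w10zz.png

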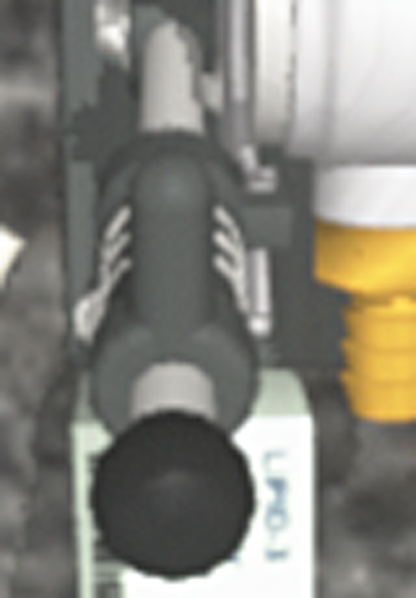

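Request:
send_rows:
  deltas: "20 0 0 0 1; 37.5 0 0 0 1; 37.5 0 0 0 1; 37.5 0 0 0 1; 37.5 0 0 0 1; 37.5 0 0 0 1; 37.5 0 0 0 1; 37.5 0 0 0 1; 37.5 0 20 0 1; 37.5 0 40 0 1; 37.5 0 60 0 1; 37.5 0 60 0 1; 37.5 0 60 0 1; 37.5 0 60 0 1"

```text
time: 12.58
tool_pos: [0.6499, 0.0256, 0.2529]
tool_rot: [[-0.134, 0.991, 0.001], [0.991, 0.134, 0.0], [0.0, 0.001, -1.0]]
contact_force: [0.4, -0.8, 0.9]
grip_width: 0.001
```

```bash
python3 snap.py 11 scene side wrist; python3 - <<'E'
import cv2,numpy as np
A=[]
for n,r in (('scene',(slice(110,190),slice(200,280))),('side',(slice(140,220),slice(190,270)))):
        a=cv2.imread(f'pics/{n}11.png')[r];A.append(cv2.resize(a,(400,400),interpolation=cv2.INTER_CUBIC))
cv2.imwrite('pics/cmp11.png',np.hstack(A))
E
```

```text
12.5833 [0.64991485 0.02560877 0.25288922] [0.99102816 0.13364694 0.00129435] [ 0.38161188 -0.76414998  0.87460862] 0.0009365247562945598
```

View pics/cmp11.png

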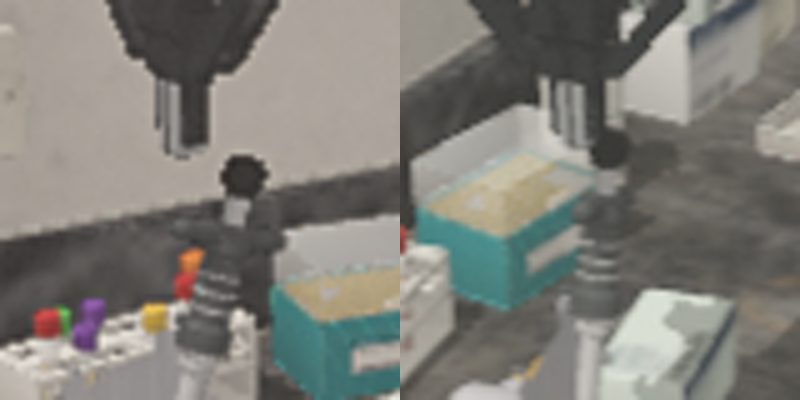

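View pics/wrist11z.png

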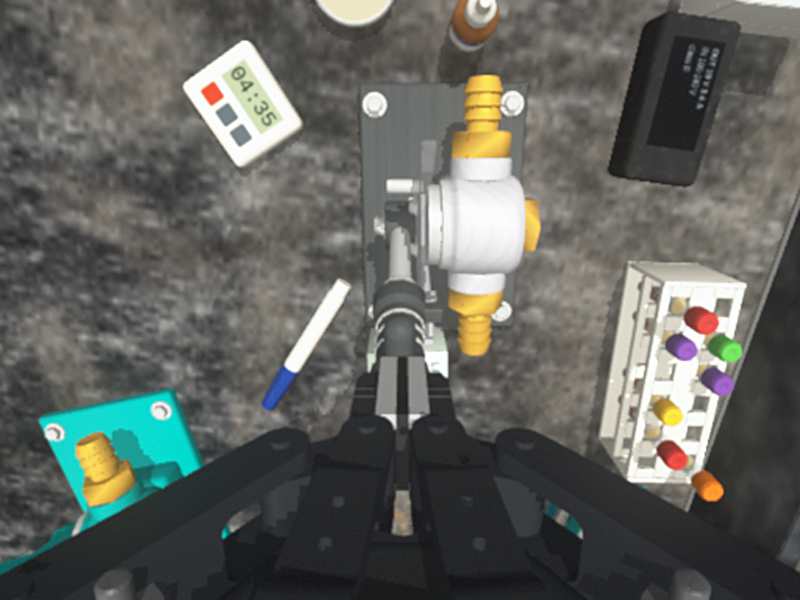

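Request:
send_rows:
  deltas: "0 0 11 0 1; 0 0 22 0 1; 0 0 22 0 1; 0 0 22 0 1; -5 0 22 0 1; -10 0 22 0 1; -13 0 22 0 1; -15 0 22 0 1; -17 0 22 0 1; -19 0 22 0 1; -20 0 22 0 1; -20 0 22 0 1; -20 0 22 0 1"

```text
time: 13.82
tool_pos: [0.652, 0.0057, 0.2297]
tool_rot: [[-0.134, 0.991, -0.0], [0.991, 0.134, -0.0], [-0.0, -0.0, -1.0]]
contact_force: [-0.9, 0.1, -0.5]
grip_width: 0.001
```

```bash
cat > cmp.py <<'E'
import sys,cv2,numpy as np
k=sys.argv[1];A=[]
for n,r in (('scene',(slice(125,205),slice(200,280))),('side',(slice(150,230),slice(190,270)))):
        a=cv2.imread(f'pics/{n}{k}.png')[r];A.append(cv2.resize(a,(400,400),interpolation=cv2.INTER_CUBIC))
cv2.imwrite(f'pics/cmp{k}.png',np.hstack(A))
E
python3 snap.py 12 scene side; python3 cmp.py 12
```

```text
13.8167 [0.65201277 0.00568301 0.2297373 ] [ 9.90992254e-01  1.33919184e-01 -6.83310093e-05] [-0.87073831  0.14633527 -0.49042981] 0.0014020929496218137
```

View pics/cmp12.png

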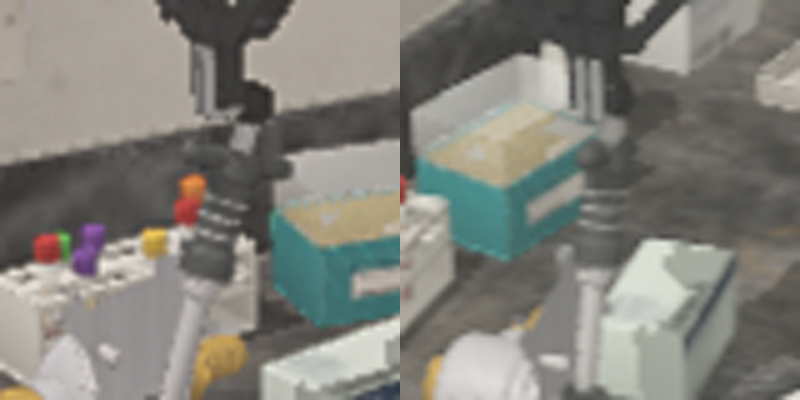

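Request:
send_rows:
  deltas: "-1 0 0 0 1; -2 0 0 0 1; -3 0 0 0 1; -3 0 0 0 1; -3 0 0 0 1"

```text
time: 14.33
tool_pos: [0.6521, 0.0051, 0.2297]
tool_rot: [[-0.136, 0.991, -0.0], [0.991, 0.136, 0.003], [0.003, -0.0, -1.0]]
contact_force: [-1.1, 6.7, -1.0]
grip_width: 0.003
```

Request:
send_rows:
  deltas: "8 0 0 0 1; 18 0 0 0 1; 28 0 0 0 1; 28 0 -20 0 1; 28 0 -50 0 1; 28 0 -80 0 1; 28 0 -110 0 1; 28 0 -110 0 1; 28 0 -110 0 1; 28 0 -110 0 1"

```text
time: 15.17
tool_pos: [0.6484, 0.0311, 0.3393]
tool_rot: [[-0.134, 0.991, -0.0], [0.991, 0.134, -0.0], [-0.0, -0.0, -1.0]]
contact_force: [-0.1, 0.7, -0.5]
grip_width: 0.002
```

```bash
python3 snap.py 13 scene side wrist; python3 cmp.py 13
```

```text
15.1667 [0.64836285 0.03108049 0.33925846] [ 9.90915184e-01  1.34487690e-01 -3.98449401e-04] [-0.12999004  0.65342252 -0.5075723 ] 0.002262037913326388
```

View pics/cmp13.png

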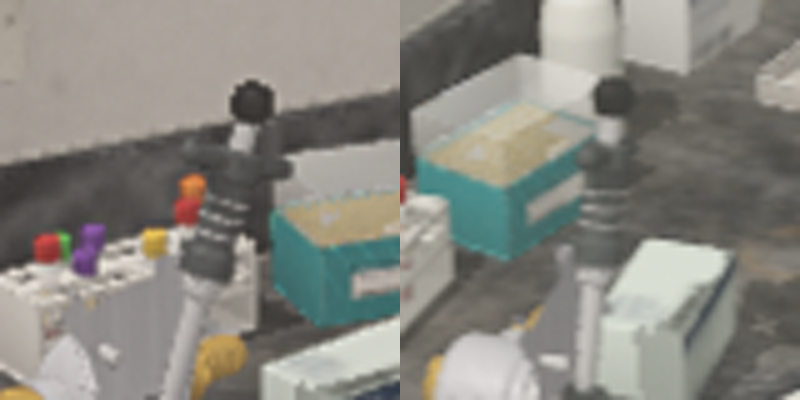

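View pics/wrist13z.png

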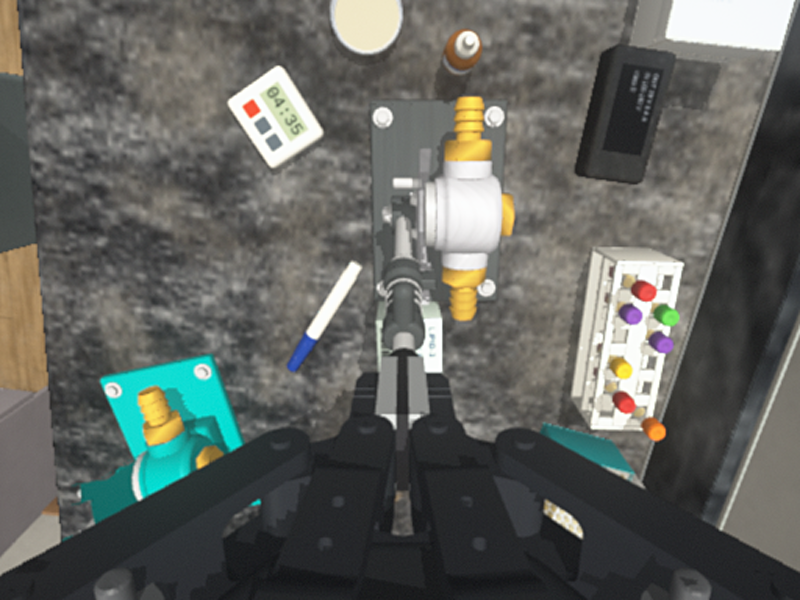

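```bash
python3 - <<'E'
from h import *
from station import viewer
np.set_printoptions(precision=4,suppress=True)
S=viewer.calibration('scene');D=viewer.calibration('side')
yaw=.14;xv=np.array([np.cos(yaw),np.sin(yaw),0]);yv=np.array([-xv[1],xv[0],0]);O=np.array([.6465,.0453,0])
k,r=tri([ray(S,200+251/5-.4,125+102/5-.4),ray(D,190+213/5-.4,150+96/5-.4)])
y=(k-O)@yv;z=k[2]-.064;th=-np.arctan2(y,z);print(k,r,'th',th,'r',np.hypot(y,z),(k-O)@xv)
def Q(c,o,th,r,x=0):return (proj(c,O+xv*x+yv*(-r*np.sin(th))+np.array([0,0,.064+r*np.cos(th)]))-o)*5
for l in (0,.002,.004,.008):
  print(l,'wing ctr/top/foot',[Q(c,o,th,q+l,x) for c,o in ((S,[199.6,124.6]),(D,[189.6,149.6])) for q,x in ((.148,0),(.154,0),(.086,-.0145))])
# initial: th -.144 lift 0
def Q4(c,o,th,r,x=0):return Q(c,o,th,r,x)
print('init',[Q(c,o,-.144,q,x) for c,o in ((S,[199.6,124.6]),(D,[189.6,149.6])) for q,x in ((.148,0),(.154,0),(.086,-.0145))])
E
python3 cmp.py 0
```

```text
[ 0.6536 -0.0147  0.2326] [np.float64(0.17578848158542268), np.float64(0.17578848158536475)] th 0.34391172233178735 r 0.1791139073732318 -0.0013159780237417028
0 wing ctr/top/foot [array([233.674 , 160.0995]), array([236.6704, 148.8887]), array([220.0976, 282.999 ]), array([205.5399, 151.4982]), array([206.5491, 140.7182]), array([219.6522, 265.742 ])]
0.002 wing ctr/top/foot [array([234.6721, 156.3651]), array([237.6705, 145.1466]), array([221.0902, 279.3098]), array([205.8761, 147.9073]), array([206.886 , 137.1199]), array([219.9909, 262.214 ])]
0.004 wing ctr/top/foot [array([235.6709, 152.6282]), array([238.6714, 141.4019]), array([222.0836, 275.6181]), array([206.2125, 144.314 ]), array([207.2231, 133.5193]), array([220.3297, 258.6836])]
0.008 wing ctr/top/foot [array([237.6705, 145.1466]), array([240.6752, 133.9047]), array([224.0723, 268.2271]), array([206.886 , 137.1199]), array([207.898 , 126.3106]), array([221.0082, 251.6157])]
init [array([119.7447, 176.77  ]), array([117.9179, 165.76  ]), array([154.8224, 295.6447]), array([154.9701, 199.0219]), array([153.8086, 189.6805]), array([191.6376, 296.2747])]
```

View pics/cmp0.png

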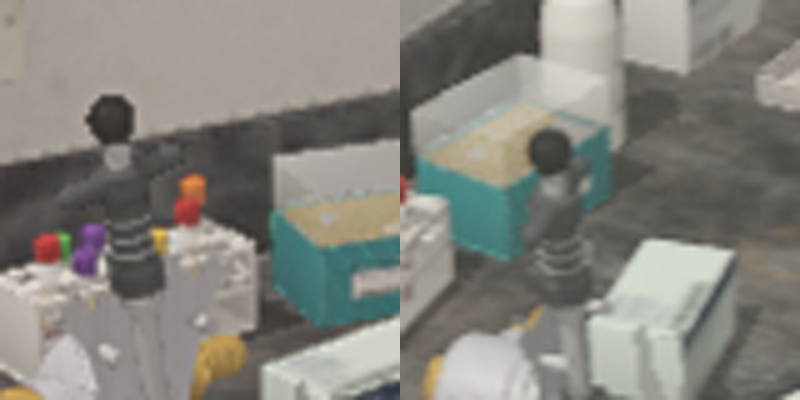

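```bash
python3 - <<'E'
import cv2,numpy as np
def t(n,k,r0,c0): return cv2.resize(cv2.imread(f'pics/{n}{k}.png')[r0:r0+50,c0:c0+40],(400,500) if 0 else (400,500),interpolation=cv2.INTER_CUBIC)
cv2.imwrite('pics/zs.png',np.hstack([t('scene',0,140,205),t('scene',13,138,228)]))
cv2.imwrite('pics/zd.png',np.hstack([t('side',0,172,205),t('side',13,163,215)]))
E
```

```text
(no output)
```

View pics/zs.png

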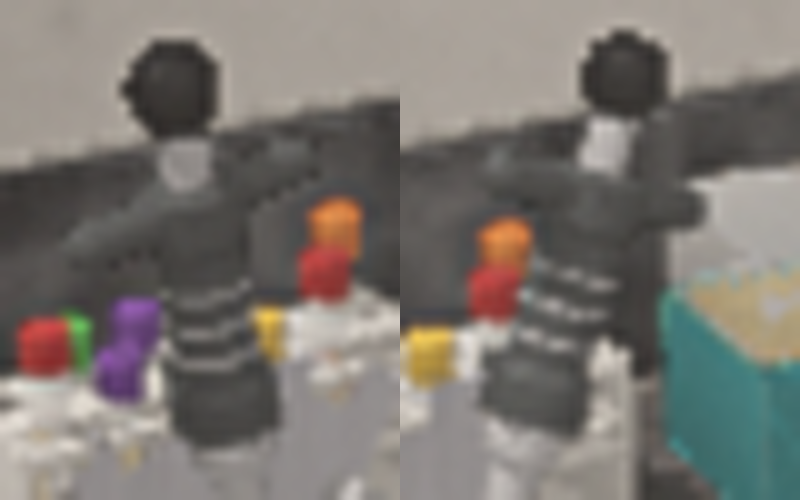

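View pics/zd.png

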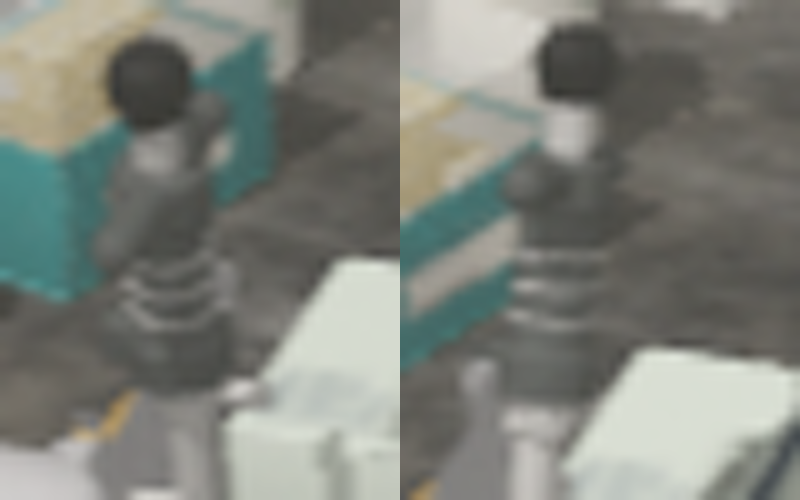

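```bash
python3 - <<'E'
from h import *
from station import viewer
np.set_printoptions(precision=4,suppress=True)
S=viewer.calibration('scene');D=viewer.calibration('side')
yaw=.14;xv=np.array([np.cos(yaw),np.sin(yaw),0]);yv=np.array([-xv[1],xv[0],0]);O=np.array([.6465,.0453,0])
def T(a,b,k):
    so,do=((205,140),(205,172)) if k==0 else ((228,138),(215,163))
    x,r=tri([ray(S,so[0]+a[0]/10-.45,so[1]+a[1]/10-.45),ray(D,do[0]+b[0]/10-.45,do[1]+b[1]/10-.45)])
    return np.array([(x-O)@xv,(x-O)@yv,x[2]-.064]),r[0]
for k,L in ((0,[('knob',(172,88),(150,83)),('ring',(208,333),(175,297)),('foot',(228,443),(187,388))]),(13,[('knob',(225,75),(178,63)),('ring',(165,308),(162,290)),('foot',(130,420),(150,400))])):
    for n,a,b in L:
        p,r=T(a,b,k)
        if n=='knob': th=-np.arctan2(p[1],p[2]);u=np.array([-np.sin(th),np.cos(th)]);print('th',th)
        print(k,n,p,r,'along stem',p[1:]@u)
E
```

```text
th -0.14571744805290804
0 knob [-0.0007  0.026   0.1772] 0.42142268547223327 along stem 0.1790920693086092
0 ring [-0.0015  0.0186  0.111 ] 1.073075256999223 along stem 0.11254132402563961
0 foot [-0.0013  0.0135  0.0797] 0.9788669971605981 along stem 0.08081219852864331
th 0.34766537734444464
13 knob [-0.0015 -0.061   0.1683] 0.268762707643464 along stem 0.17904126358113936
13 ring [-0.0034 -0.039   0.1099] 0.7252740833777678 along stem 0.11666651862599146
13 foot [-0.0036 -0.027   0.0817] 0.8520466316022349 along stem 0.08602606397053134
```

```bash
python3 - <<'E'
from h import *
from station import viewer
np.set_printoptions(precision=1,suppress=True)
S=viewer.calibration('scene');D=viewer.calibration('side')
yaw=.14;xv=np.array([np.cos(yaw),np.sin(yaw),0]);yv=np.array([-xv[1],xv[0],0]);O=np.array([.6460,.0453,0])
Z=np.array([0,0,1.])
def foot(c,o,th,l):
    u=-np.sin(th)*yv+np.cos(th)*Z;v=np.cos(th)*yv+np.sin(th)*Z
    C=O+.064*Z+u*(.086+l)
    P=np.array([(proj(c,C+.0145*(np.cos(a)*xv+np.sin(a)*v))-o+.45)*10 for a in np.linspace(0,6.28,90)])
    top=(proj(c,O+.064*Z+u*.179)-o+.45)*10
    d=(proj(c,C)-o+.45)*10-top;d/=np.linalg.norm(d)
    return top,'low pt',P[np.argmax(P[:,1])],'dist knob->foot low edge',((P-top)@d).max()
for l in (0,):print('init S',foot(S,(205,140),-.145,l),'D',foot(D,(205,172),-.145,l))
for l in (0,.002,.004,.006):print(l,'S',foot(S,(228,138),.347,l),'D',foot(D,(215,163),.347,l))
E
```

```text
init S (array([171.2,  89.7]), 'low pt', array([212.6, 453.1]), 'dist knob->foot low edge', np.float64(366.8032915285532)) D (array([149.7,  81.4]), 'low pt', array([178.7, 399.4]), 'dist knob->foot low edge', np.float64(319.79000799906))
0 S (array([221.5,  75.2]), 'low pt', array([171.6, 437.8]), 'dist knob->foot low edge', np.float64(367.42858362376273)) D (array([174.4,  61.8]), 'low pt', array([162.9, 405.8]), 'dist knob->foot low edge', np.float64(344.411249320734))
0.002 S (array([221.5,  75.2]), 'low pt', array([173.6, 430.5]), 'dist knob->foot low edge', np.float64(359.7545786713139)) D (array([174.4,  61.8]), 'low pt', array([163.6, 398.6]), 'dist knob->foot low edge', np.float64(337.2569821897773))
0.004 S (array([221.5,  75.2]), 'low pt', array([175.6, 423.1]), 'dist knob->foot low edge', np.float64(352.0753299575133)) D (array([174.4,  61.8]), 'low pt', array([164.3, 391.5]), 'dist knob->foot low edge', np.float64(330.09792336830935))
0.006 S (array([221.5,  75.2]), 'low pt', array([177.6, 415.7]), 'dist knob->foot low edge', np.float64(344.3908321058145)) D (array([174.4,  61.8]), 'low pt', array([165. , 384.4]), 'dist knob->foot low edge', np.float64(322.93406804074493))
```

Request:
send_rows:
  deltas: "0 0 -20 0 0; 0 0 -40 0 -1; 0 0 -40 0 -1; 0 0 -40 0 -1; 0 0 -40 0 -1; 0 0 -40 0 -1; 0 0 -40 0 -1; 0 0 -40 0 -1"

```text
time: 15.98
tool_pos: [0.6485, 0.0304, 0.3789]
tool_rot: [[-0.134, 0.991, -0.001], [0.991, 0.134, -0.0], [0.0, -0.001, -1.0]]
contact_force: [-0.4, 1.5, -0.3]
grip_width: 1.001
```

```bash
python3 snap.py 14 scene; python3 -c "
import cv2,numpy as np
a=cv2.imread('pics/scene13.png')[135:200,200:280].astype(int);b=cv2.imread('pics/scene14.png')[135:200,200:280].astype(int);print(abs(a-b).mean())
from station import job; print(job.finish_job())"
```

```text
15.9833 [0.64849898 0.030441   0.378912  ] [ 0.99098947  0.13393383 -0.00126357] [-0.41631899  1.47005788 -0.27219278] 1.0014413524785302
1.0781410256410255
the job is handed in; nothing more can be done
None
```

I moved the steel valve's lever over to its right-hand stop, with the collar down behind the gate's tooth, and handed the job in at about 16 s. I gripped the collar's sleeve, raised it about 11 mm and swung the lever past the gate. I then lowered and released the collar and lifted clear.

- **First release fell short:** after I let go, the cameras put the lever at only about 0.32 rad, barely past the 0.315 rad limit. I shut the fingers and pushed the knob to the right until the force rose to about 7 N with almost no movement, which I took as the stop.
- **Lever at the end:** two-camera measurement gives about 0.345 rad, accurate to roughly 0.01. That is slightly under the stated 0.36 rad stop, but past 0.315.
- **Collar at the end:** the position of its lower edge in both views matches fully down, to within about 1 mm. A rougher triangulation of its rings and lower edge read 4–5 mm higher, which I put down to the changed viewing angle.
- **Surroundings:** the last wrist picture shows the timer, dish, dropper bottle, carton and marker apparently undisturbed; I did not measure their positions again. The gripper finished open, well above the knob and touching nothing.

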